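Swap the batteries in the push-push charging bay

ROBOT

A 7-joint arm with a two-finger parallel gripper is mounted at the origin on a cart in front of the work surface, level with it; the furniture and walls round the work are solid. World frame = base frame: x ahead of the robot, y to its left, z up, the work surface at z = 0. Lengths are in m, angles in rad, forces in N, time in s.
With the tool pointing down it reaches from about 0.425 to 0.95 m from the base axis. Payload 16.7 kg.
Tool frame: the origin (TCP) lies midway between the tips of the shut fingers; the grasp point (between the pads) lies 19 mm behind it (grasp_offset is the distance from the TCP to the grasp point, in m); z points along the fingers, y is the line along which they close (so a half turn about z gives the same grasp; the last joint's range is limited). The gripper opens to 94 mm and grips with 3 to 60 N. Pads are 16 mm wide; open, the fingers measure 119 mm over their backs; the gripper's body (75 mm by 177 mm) begins 78 mm behind the grasp point.
Start: joints at [1.113, 0.426, 0.074, 1.606, -0.034, 1.111, -0.067], TCP at [0.204, -0.643, 0.205] pointing down, gripper open.
Joint ranges: [-2.85, 2.85], [-0.5, 2.14], [-1.23, 1.37], [0.21, 2.46], [-1.02, 4.16], [0.16, 2.05], [-2.73, 2.73]. Speed limits (rad/s): [1.89, 1.89, 2.39, 2.39, 3.01, 3.01, 3.01].

INTERFACE

Orientations are given as a rotation vector (axis times angle).
In Python, from station import * gives the robot as it stands.
- The arm moves only by the tool step_arm, never from a script. Its argument "increments" is a list of rows, each an object with "claw": the opening, from 0 (shut) to 1 (fully open); "slide": the shift along the tool's x, y, z normalised to -1 to 1, where 1 is 150 mm, a list of three; "delta_rot": the turn, a rotation vector about the tool's x, y, z normalised to -1 to 1, where 1 is 45 degrees, a list of three. A call has 1 to 10 rows; each row is the pose to reach, as a shift and turn from the pose commanded when the call began, along the tool's axes at that moment; what a row does not reach only later rows make up. A row lasts 1/12 s, in which the tool goes at most 41.7 mm and 7.16 degrees, less where a joint would pass 70% of its speed; a pose out of reach is approached as far as the arm can. A call with a number of a shift or a turn outside -1 to 1 is refused whole. A call with a gripper value outside its range is refused whole. The fingers move at their own pace and stop on an object; "grip_force" is the grip in N (left out, the last holds). Time passes only in rows, so rows that repeat a pose let the fingers close. It gives the time, the measured TCP pose, the force, the opening and the grip force at its end, in the units of the state.
- sense(): the state, without advancing time (a new reading comes with each control period).
- read_camera(name): name is "side" or "top" or "wrist"; returns a dict with "frame" (480x640x3 uint8, red, green, blue), "fx", "fy", "cx", "cy" (pixels), "distortion" ([k1, k2, p1, p2, k3] as OpenCV has them; the pictures are not rectified), "extrinsics" (4x4, takes a point from world to camera coordinates). Camera axes: x right, y down, z forward; pixel columns grow to the right and rows downward; lengths in m; the calibration is good to about 2 mm. A picture is of the moment at which its call begins. There is no depth.
- job_done(): hands the job in; it is judged then, once.
Trained networks look in a picture, given as the dict that the camera call returned (one of the last four; its "shot" number tells which), for a name from the list of things; names that differ only in an ending like _2 or _b are one class to them, and where a whole thing is asked for, a point or a joint stands for the part that bears it (a point fixed in the world has none). Each returns a list of dicts, best first, with "score" (0 to 1); they miss things now and then, are a little off and sometimes report something else, mostly with a low value. They report only what shows in the picture. A call takes as long as a camera call. They do not tell look-alikes from the thing itself.
- recognise(label, picture): "rect" ([left, top, right, bottom] in pixels, round what is visible of it).
- trace(label, picture): "pixels" (480x640 bool, what is visible of it) and "rect" ([left, top, right, bottom] in pixels, round what is visible of it).
The state is a dict: "clock": time; "joint_positions": joint angles; "dq": joint speeds; "effort": joint torques, N m; "tool_pos": TCP position; "orientation": TCP orientation; "wrist_force": force on the tool from outside, world axes, zero at the start; "wrist_torque": the same for the moment, N m; "gripper_width": finger opening in m; "grasp_force": force on a finger pad.
Only numpy, scipy, OpenCV 4.12 (cv2) and the standard library are available. Lean on these libraries where they do the work, as an engineer would, in place of code of your own. Each camera call takes 0.05 s, during which the arm holds its last target. There are 200 camera calls.

TASK

The charging bay on the counter holds a charged battery (green cap), locked down by a push-push catch. Press that battery down so that the catch lets it pop up, lift it out and stand it upright in the empty pocket of the wooden rack; then take the flat battery (orange cap) from the other pocket, put it into the bay cap up, and push it in until the catch holds it down on its own. Feel for the end stop and push and seat gently, never harder than 30 N, and leave the cup, glass and pager where they are.

Things in the scene. Friction and masses are not known exactly. Their poses are not given: they have to be found in the camera images.
- bay: White and grey charging bay, fixed to the counter: upright block, x -43 to +57 mm and y -53 to +53 mm from its origin, with a flat deck 92 mm above the counter and one vertical slot in it. Origin on the counter under the slot's centre; z up. Slot 47 mm along the bay's x, 27 mm along its y (1.5 mm of play on each side of a battery), with sharp edges.
- bay_mouth (a point): Centre of the slot's mouth, at deck height (92 mm above the bay's origin); axes as the bay's.
- bay_carriage (a joint): Sprung carriage in the slot, on which the battery stands loosely; m, up positive. About 0 (to 0.0015) = locked by the catch, 0.022 = popped up, -0.007 = end stop. From 0, pushed below -0.0045 and let go, it unlocks and rises to 0.022. From 0.022, pushed below -0.0065 and let go, it locks at 0 (let go earlier, it rises again). Hold each push 0.2 s at the bottom.
- bay_seat (a point): Centre of the carriage's top face, under the battery; moves with the carriage. 68 mm (65 to 71) below the mouth when locked, 46 mm (43 to 49) when popped up, so a battery stands out of the deck by 12 mm (9 to 15) when locked and by 34 mm (31 to 37) when popped up.
- catch_unit: The catch mechanism hidden in the bay, with the carriage. Origin on the slot's axis, 24 mm below the locked carriage's top face; its height in the bay differs by up to 3 mm either way from start to start. Pushing a battery takes about 3 N popped up, 6 N locked, 7 N near the end stop; the hard rubber there then adds over 10 N per mm. More than 30 N breaks it.
- charged_battery: Charged battery: black upright block 44 x 24 x 80 mm, 0.12 kg (0.08 to 0.17), green cap (the top 24 mm). Origin at the centre of its underside, z up to the cap, x along the 44 mm side, y along the 24 mm side (grip across these 24 mm). The lowest 8 mm taper in by 3.5 mm on each side. Half a turn about z makes no difference. Starts locked in the bay.
- flat_battery: Flat battery: the same as the charged one but with an orange cap, the top 24 mm. At the start it stands upright in the rack's left pocket. Origin, axes and size as for the charged battery.
- rack: Low wooden rack, fixed to the counter, 72 (x) x 142 (y) x 36 mm, with two pockets side by side along its y, each 56 mm (x) x 36 mm (y) inside, floor 6 mm above the counter, rim 36 mm above it. Origin on the counter under its centre.
- pocket_left (a point): Centre of the floor of the left pocket (45 mm to +y of the rack's origin), which holds the flat battery at the start. Axes as the rack's.
- pocket_right (a point): Centre of the floor of the right pocket (45 mm to -y of the rack's origin), empty at the start; the charged battery goes here, standing upright within 13 mm of this point. Axes as the rack's.
- shot_glass: Bystander: small clear glass, 48 mm wide, 58 mm high, origin at the centre of its underside. Loose; not to be moved.
- espresso_cup: Bystander: white espresso cup with handle, 58 x 85 x 56 mm, origin at the centre of its underside. Loose; not to be moved.
- pager: Bystander: white guest pager, 76 x 62 x 26 mm, origin at the centre of its underside. Loose; not to be moved.
There are look-alikes about, which are no part of the job. Leave any blue look-alike of the flat_battery alone.

How it is judged:
By the outcome, as a careful person would: the job done as asked, in the order asked, and still so for the second after the job is handed in, with the robot touching nothing.
It also fails if it takes over 72 s, if anything falls off the work surface, if the arm or the gripper's body presses on something with over 40 N, if the wrist force passes 120 N, or if a joint passes its speed limit or range.

## Working session

There is one attempt and no reset: what is moved stays moved. The work goes in short steps, Python scripts to look and compute and a tool call to move; the robot and the scene stay as the last step left them, time stands still between calls to the robot, and variables do not carry over. Pictures are saved under pics/ and viewed, at most 10 in all, crops included, and the job is handed in when it is done.

Besides the shell and the picture viewer there is one more tool, called after ">>>" by a JSON object that holds its "api" and its "payload", one argument or row to a line. step_arm: Moves the arm, as the interface text tells. Scaled input: -1 to 1 covers 150 mm each way for a shift and 45 degrees each way for a turn. Its arguments: {"type":"object","properties":{"increments":{"type":"array","items":{"type":"object","properties":{"claw":{"type":"number"},"slide":{"type":"array","items":{"type":"number","minimum":-1,"maximum":1}},"delta_rot":{"type":"array","items":{"type":"number","minimum":-1,"maximum":1}}}}},"grip_force":{"type":"number"}},"required":["increments"]}

```bash
mkdir -p pics
cat > h.py <<'E'
from station import *
import numpy as np, cv2
from scipy.spatial.transform import Rotation as R
def cam(n,save=None):
    p=read_camera(n)
    if save: cv2.imwrite('pics/'+save,p['frame'][:,:,::-1])
    return p
def K(p): return np.array([[p['fx'],0,p['cx']],[0,p['fy'],p['cy']],[0,0,1.]])
def ray(p,uv):
    q=cv2.undistortPoints(np.array(uv,float).reshape(-1,1,2),K(p),np.array(p['distortion'])).reshape(-1,2)
    E=np.array(p['extrinsics']);d=np.c_[q,np.ones(len(q))]@E[:3,:3]
    return -E[:3,:3].T@E[:3,3],d
def atz(p,uv,z):
    o,d=ray(p,uv); return o+d*((z-o[2])/d[:,2])[:,None]
def proj(p,X):
    E=np.array(p['extrinsics']);return cv2.projectPoints(np.array(X,float).reshape(-1,3),cv2.Rodrigues(E[:3,:3])[0],E[:3,3],K(p),np.array(p['distortion']))[0].reshape(-1,2)
def mv(dx):  # world displacement -> slide units
    s=sense();r=R.from_rotvec(s['orientation']);return r.inv().apply(dx)/0.15
E
python3 - <<'E'
from h import *
s=sense();print(s['tool_pos'],R.from_rotvec(s['orientation']).as_matrix().round(3),s['clock'])
ims=[]
for n in ('top','side'):
    p=cam(n,n+'0.png');print(n,'campos',ray(p,[[320,240]])[0].round(3),p['fx'])
    for l in ('bay','rack','charged_battery','flat_battery','shot_glass','espresso_cup','pager'):
        for r in recognise(l,p)[:3]: print(l,np.round(r['rect']),round(r['score'],2),atz(p,[[(r['rect'][0]+r['rect'][2])/2,(r['rect'][1]+r['rect'][3])/2]],0.05).round(3))
E
```

```text
[ 0.2043476  -0.64284452  0.20478313] [[ 0.953  0.303 -0.   ]
 [ 0.303 -0.953  0.001]
 [-0.    -0.001 -1.   ]] 0.0
top campos [0.255 0.054 1.205] 568.4858089008902
bay [202. 203. 256. 261.] 0.71 [[0.498 0.235 0.05 ]]
rack [458. 247. 496. 285.] 0.27 [[ 0.409 -0.278  0.05 ]]
charged_battery [218. 218. 231. 244.] 0.54 [[0.501 0.244 0.05 ]]
flat_battery [363. 205. 381. 238.] 0.81 [[ 0.512 -0.064  0.05 ]]
flat_battery [282. 219. 302. 249.] 0.52 [[0.491 0.103 0.05 ]]
shot_glass [306. 257. 333. 285.] 0.98 [[0.411 0.049 0.05 ]]
espresso_cup [140. 209. 168. 252.] 0.95 [[0.507 0.394 0.05 ]]
pager [457. 247. 498. 288.] 0.97 [[ 0.408 -0.279  0.05 ]]
pager [202. 203. 256. 259.] 0.31 [[0.5   0.235 0.05 ]]
side campos [0.368 1.236 0.811] 620.5469448134746
bay [262. 276. 321. 344.] 0.65 [[0.5   0.249 0.05 ]]
rack [289. 233. 316. 256.] 0.56 [[ 0.501 -0.005  0.05 ]]
charged_battery [284. 280. 305. 293.] 0.59 [[0.502 0.168 0.05 ]]
flat_battery [294. 254. 316. 279.] 0.87 [[0.488 0.089 0.05 ]]
flat_battery [289. 216. 312. 241.] 0.71 [[ 0.513 -0.078  0.05 ]]
shot_glass [331. 250. 352. 280.] 0.89 [[0.407 0.08  0.05 ]]
shot_glass [290. 216. 311. 242.] 0.28 [[ 0.513 -0.076  0.05 ]]
espresso_cup [258. 346. 299. 385.] 0.72 [[0.504 0.412 0.05 ]]
pager [330. 193. 362. 216.] 0.76 [[ 0.407 -0.212  0.05 ]]
```

View pics/top0.png

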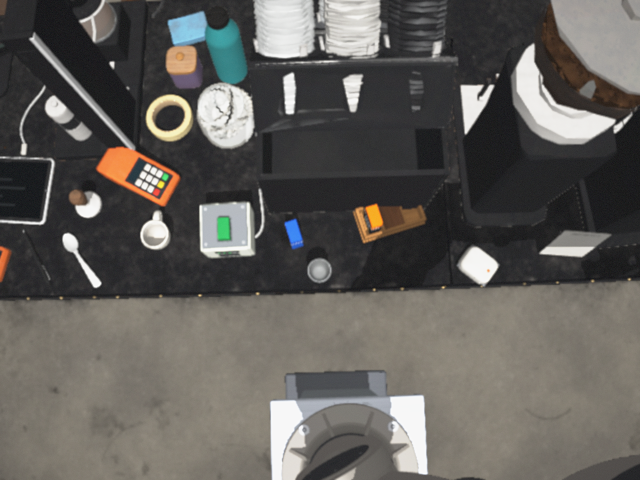

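View pics/side0.png

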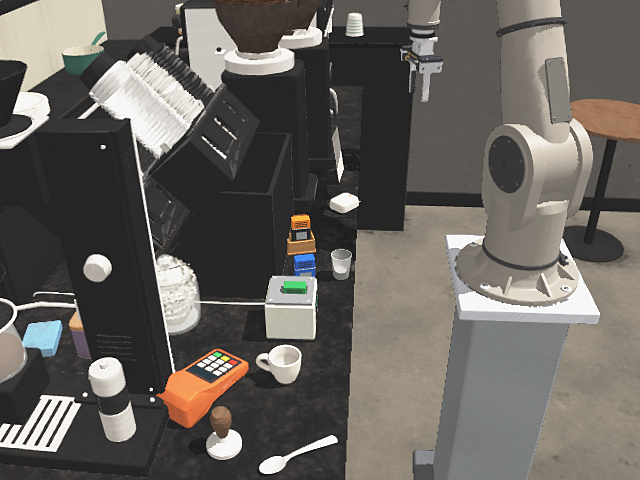

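The top view shows the bay at about (229,230) with the green cap at (224,228). The rack is at (390,222), its orange cap at (374,217) and its empty pocket at about (405,217). The blue look-alike is at (293,233). In the side view the bay (290,305), rack (302,240) and blue block (304,265) agree with this.

```bash
cat >> h.py <<'E'
def cap(p,col,z,roi=None):
    hsv=cv2.cvtColor(p['frame'],cv2.COLOR_RGB2HSV)
    lo,hi=((45,110,60),(80,255,255)) if col=='g' else ((8,150,120),(20,255,255))
    m=cv2.inRange(hsv,lo,hi)
    if roi: 
        k=np.zeros_like(m);k[roi[1]:roi[3],roi[0]:roi[2]]=1;m=m*k
    c=max(cv2.findContours(m,0,2)[0],key=cv2.contourArea)
    w=atz(p,c.reshape(-1,2),z)[:,:2]
    (a,b,t)=cv2.minAreaRect((w*1000).astype(np.float32))
    if b[0]<b[1]: b=b[::-1];t+=90
    return np.round(a,1),np.round(b,1),round((t+90)%180-90,1),cv2.boundingRect(c)
E
python3 - <<'E'
from h import *
p=cam('top')
print(cap(p,'g',.104,(195,195,265,265)));print(cap(p,'o',.086,(355,200,390,240)))
im=cv2.resize(p['frame'][180:280,190:450],None,fx=3,fy=3,interpolation=cv2.INTER_CUBIC);cv2.imwrite('pics/c1.png',im[:,:,::-1])
E
```

```text
(array([495.5, 236.3]), array([45.4, 24. ]), 0.3, (218, 217, 13, 23))
(array([515.2, -65.2]), array([48.8, 27.6]), 16.3, (365, 204, 18, 25))
```

View pics/c1.png

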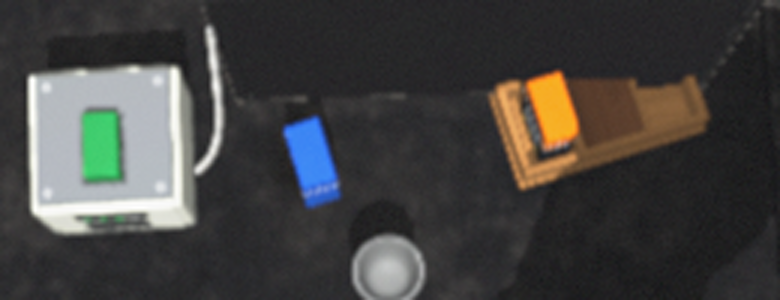

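>>> {"api": "step_arm", "payload": {
  "increments": [
    {"claw": 1, "slide": [0.7, -0.9, -0.1]},
    {"slide": [0.7, -0.9, -0.1]},
    {"slide": [0.7, -0.9, -0.1]},
    {"slide": [0.7, -0.9, -0.1]}
  ]
}}

```text
invalid input at $.increments[0]: expected keys claw, slide, delta_rot
```

The crop shows the green cap at (100,145), the blue block at (312,160), the orange cap at (552,105) and a dark empty pocket at (610,105). The rack's right end looks odd, so I'll check it from close by. I'll move toward it first.

>>> {"api": "step_arm", "payload": {
  "increments": [
    {"claw": 1, "slide": [0.92, -0.73, -0.15], "delta_rot": [0, 0, 0]},
    {"claw": 1, "slide": [0.92, -0.73, -0.15], "delta_rot": [0, 0, 0]},
    {"claw": 1, "slide": [0.92, -0.73, -0.15], "delta_rot": [0, 0, 0]},
    {"claw": 1, "slide": [0.92, -0.73, -0.15], "delta_rot": [0, 0, 0]},
    {"claw": 1, "slide": [0.92, -0.73, -0.15], "delta_rot": [0, 0, 0]}
  ]
}}

```text
clock: 1.27
tool_pos: [0.3072, -0.4923, 0.2291]
orientation: [-3.103, -0.49, -0.003]
wrist_force: [1.4, -0.9, 0.5]
gripper_width: 0.0935
grasp_force: 0.0
```

>>> {"api": "step_arm", "payload": {
  "increments": [
    {"claw": 1, "slide": [0.92, -0.73, -0.15], "delta_rot": [0, 0, 0]},
    {"claw": 1, "slide": [0.92, -0.73, -0.15], "delta_rot": [0, 0, 0]},
    {"claw": 1, "slide": [0.92, -0.73, -0.15], "delta_rot": [0, 0, 0]},
    {"claw": 1, "slide": [0.92, -0.73, -0.15], "delta_rot": [0, 0, 0]},
    {"claw": 1, "slide": [0.92, -0.73, -0.15], "delta_rot": [0, 0, 0]}
  ]
}}

```text
clock: 1.68
tool_pos: [0.4051, -0.3457, 0.2517]
orientation: [-3.103, -0.491, -0.004]
wrist_force: [0.8, -0.5, 0.1]
gripper_width: 0.0938
grasp_force: 0.0
```

>>> {"api": "step_arm", "payload": {
  "increments": [
    {"claw": 1, "slide": [0.6, -1, 0], "delta_rot": [0, 0, 0]},
    {"claw": 1, "slide": [0.6, -1, 0], "delta_rot": [0, 0, 0]},
    {"claw": 1, "slide": [0.6, -1, 0], "delta_rot": [0, 0, 0]},
    {"claw": 1, "slide": [0.6, -1, 0], "delta_rot": [0, 0, 0]},
    {"claw": 1, "slide": [0.6, -1, 0], "delta_rot": [0, 0, 0]}
  ]
}}

```text
clock: 2.1
tool_pos: [0.4429, -0.1747, 0.251]
orientation: [-3.102, -0.491, -0.002]
wrist_force: [0.7, -0.1, 0.1]
gripper_width: 0.094
grasp_force: 0.0
```

>>> {"api": "step_arm", "payload": {
  "increments": [
    {"claw": 1, "slide": [0.2, -0.6, 0], "delta_rot": [0, 0, 0]},
    {"claw": 1, "slide": [0.2, -0.6, 0], "delta_rot": [0, 0, 0]},
    {"claw": 1, "slide": [0.2, -0.6, 0], "delta_rot": [0, 0, 0]}
  ]
}}

```text
clock: 2.35
tool_pos: [0.4429, -0.0807, 0.2508]
orientation: [-3.103, -0.489, -0.001]
wrist_force: [0.5, 0.7, 0.5]
gripper_width: 0.0939
grasp_force: 0.0
```

Run:
```python
from h import *
s=sense();print(s['tool_pos'],s['clock'],s['wrist_force'])
p=cam('wrist','w1.png');print(ray(p,[[320,240]]))
for l in('rack','flat_battery'):
    for r in recognise(l,p)[:3]: print(l,np.round(r['rect']),round(r['score'],2))
```

```text
[ 0.44290617 -0.0807251   0.25084267] 2.35 [0.53722554 0.67538943 0.5397481 ]
(array([ 0.52301994, -0.05403447,  0.43090031]), array([[-0.27239896, -0.08657277, -0.95828357]]))
rack [299. 108. 431. 176.] 0.61
flat_battery [138.  92. 194. 140.] 0.88
flat_battery [313. 122. 345. 170.] 0.69
```

View pics/w1.png

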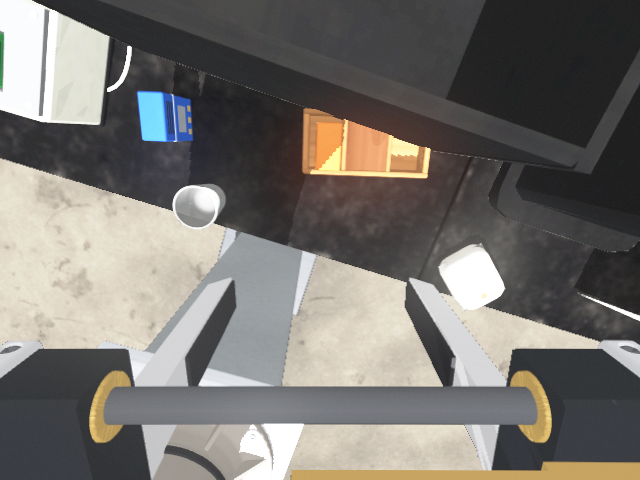

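The wrist view shows the rack at (303–431, 108–177) with the orange battery at (328,145), the blue block at (160,117) and the glass at (197,206). A black box edge running from (300,108) to (430,150) hides the rack's rear right, so I'll triangulate that edge.

Run:
```python
from h import *
p=cam('wrist');t=cam('top')
for z in (0,.03,.06,.1,.15,.2):
    print(z,'wrist edge',atz(p,[[232,85],[300,108],[370,131],[430,150]],z)[:,:2].round(3).tolist(),'top',atz(t,[[270,213],[340,210],[401,208],[423,209]],z)[:,:2].round(3).tolist())
print('rack wrist z.036',atz(p,[[303,108],[303,173],[428,177],[430,150]],.036)[:,:2].round(3).tolist())
print('rack top z.036',atz(t,[[354,210],[364,242],[425,221],[421,206]],.036)[:,:2].round(3).tolist())
s=cv2.resize(cam('side')['frame'][120:320,180:380],None,fx=3,fy=3,interpolation=cv2.INTER_CUBIC)
s=cv2.convertScaleAbs(s,alpha=2.0,beta=20)
g=cv2.resize(t['frame'][160:270,330:450],None,fx=5,fy=5,interpolation=cv2.INTER_CUBIC);g=cv2.convertScaleAbs(g,alpha=2.5,beta=20)
o=np.zeros((600,800,3),np.uint8);o[:400,:400]=cv2.resize(s,(400,400));o[:366,400:]=cv2.resize(g,(400,366))
cv2.imwrite('pics/d.png',o[:400,:,::-1])
```

```text
0 wrist edge [[0.543, 0.051], [0.543, -0.028], [0.544, -0.113], [0.545, -0.188]] top [[0.548, 0.153], [0.55, -0.0], [0.551, -0.134], [0.547, -0.183]]
0.03 wrist edge [[0.542, 0.044], [0.542, -0.03], [0.543, -0.109], [0.544, -0.179]] top [[0.541, 0.15], [0.543, 0.001], [0.543, -0.13], [0.54, -0.177]]
0.06 wrist edge [[0.54, 0.036], [0.54, -0.032], [0.541, -0.105], [0.542, -0.17]] top [[0.534, 0.148], [0.536, 0.002], [0.536, -0.125], [0.533, -0.171]]
0.1 wrist edge [[0.539, 0.026], [0.539, -0.035], [0.539, -0.1], [0.54, -0.158]] top [[0.524, 0.144], [0.526, 0.004], [0.526, -0.119], [0.523, -0.163]]
0.15 wrist edge [[0.536, 0.013], [0.536, -0.039], [0.537, -0.094], [0.538, -0.143]] top [[0.512, 0.14], [0.514, 0.006], [0.514, -0.111], [0.511, -0.153]]
0.2 wrist edge [[0.534, 0.0], [0.534, -0.042], [0.534, -0.088], [0.535, -0.128]] top [[0.5, 0.136], [0.501, 0.009], [0.502, -0.103], [0.499, -0.143]]
rack wrist z.036 [[0.543, -0.034], [0.478, -0.053], [0.516, -0.186], [0.543, -0.177]]
rack top z.036 [[0.541, -0.028], [0.471, -0.046], [0.512, -0.178], [0.545, -0.172]]
```

View pics/d.png

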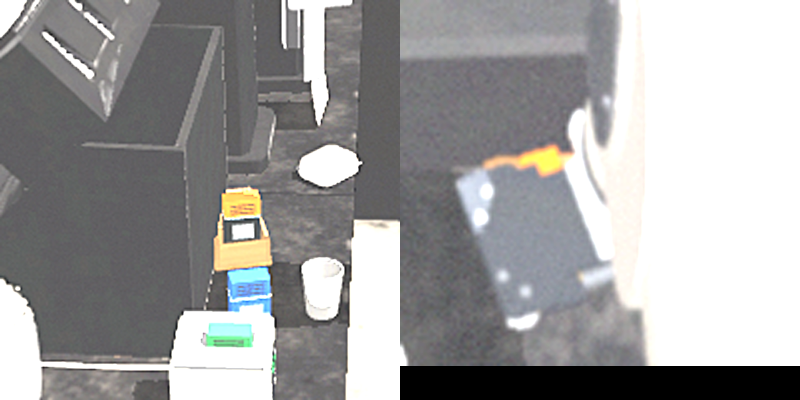

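The side crop shows the bay (225,335), blue block (250,290) and rack (242,245) against the box's vertical front face (about x=0.543). The top crop is blocked by the arm. Next I'll compute the box height.

Run:
```python
from h import *
t=cam('side')
o,d=ray(t,[[272,195],[290,134],[275,270],[292,225]])
print((o+d*((.543-o[0])/d[:,0])[:,None]).round(3))
```

```text
[[ 0.543  0.152  0.258]
 [ 0.543 -0.163  0.263]
 [ 0.543  0.161  0.086]
 [ 0.543 -0.147  0.02 ]]
```

>>> {"api": "step_arm", "payload": {
  "increments": [
    {"claw": 1, "slide": [0.3, -0.95, 0], "delta_rot": [0, 0, 0.39]},
    {"claw": 1, "slide": [0.3, -0.95, 0], "delta_rot": [0, 0, 0.39]},
    {"claw": 1, "slide": [0.3, -0.95, 0], "delta_rot": [0, 0, 0.39]},
    {"claw": 1, "slide": [0.3, -0.95, 0], "delta_rot": [0, 0, 0.39]},
    {"claw": 1, "slide": [0.3, -0.95, 0], "delta_rot": [0, 0, 0.39]}
  ]
}}

```text
clock: 3.12
tool_pos: [0.4424, 0.0691, 0.2509]
orientation: [-3.14, -0.008, -0.001]
wrist_force: [-0.8, -0.2, -0.2]
gripper_width: 0.0941
grasp_force: 0.0
```

>>> {"api": "step_arm", "payload": {
  "increments": [
    {"claw": 1, "slide": [0.1, -1, 0], "delta_rot": [0, 0, 0]},
    {"claw": 1, "slide": [0.1, -1, 0], "delta_rot": [0, 0, 0]},
    {"claw": 1, "slide": [0.1, -1, 0], "delta_rot": [0, 0, 0]},
    {"claw": 1, "slide": [0.1, -1, 0], "delta_rot": [0, 0, 0]},
    {"claw": 1, "slide": [0.1, -1, 0], "delta_rot": [0, 0, 0]}
  ]
}}

```text
clock: 3.53
tool_pos: [0.4573, 0.2184, 0.2505]
orientation: [-3.139, -0.01, 0.001]
wrist_force: [-1.2, -0.0, -1.0]
gripper_width: 0.094
grasp_force: 0.0
```

Run:
```python
from h import *
s=sense();print(s['tool_pos'],R.from_rotvec(s['orientation']).as_euler('zyx',degrees=True),s['clock'],s['wrist_force'])
p=cam('wrist','w2.png')
print(cap(p,'g',.104))
t=cam('top');print(cap(t,'g',.104,(195,195,265,265)))
```

```text
[0.45734419 0.21836514 0.25046044] [-3.49986271e-01 -2.50540761e-02 -1.79855943e+02] 3.5333 [-1.23995045 -0.0445864  -0.96973816]
(array([612.8, 350.8]), array([11.2, 10.2]), -29.7, (154, 33, 16, 19))Traceback (most recent call last):
  File "<stdin>", line 5, in <module>
  File "h.py", line 25, in cap
    c=max(cv2.findContours(m,0,2)[0],key=cv2.contourArea)
ValueError: max() iterable argument is empty
```

View pics/w2.png

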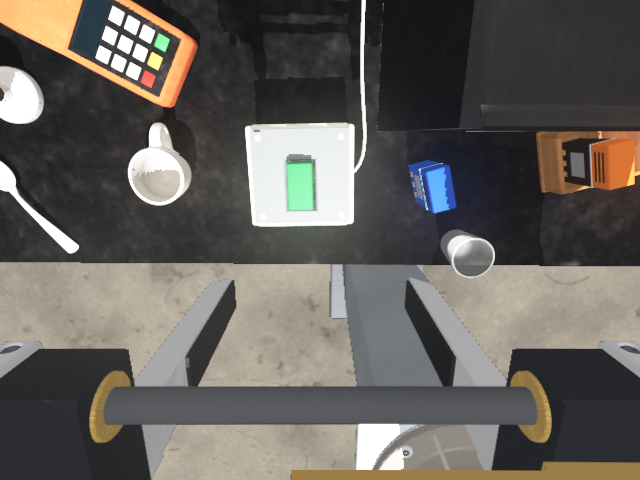

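The wrist view shows the bay deck at (248–355, 124–225) with the green cap at about (287–316, 155–211), the cup at (159,177), the blue block at (432,187) and the rack at (585,160).

Run:
```python
from h import *
p=cam('wrist')
hsv=cv2.cvtColor(p['frame'],cv2.COLOR_RGB2HSV)
m=np.zeros((480,640),np.uint8);m[140:225,270:335]=cv2.inRange(hsv,(45,70,60),(85,255,255))[140:225,270:335]
c=max(cv2.findContours(m,0,2)[0],key=cv2.contourArea)
print(cv2.boundingRect(c),cv2.minAreaRect(c))
for z in (.104,):
  w=atz(p,c.reshape(-1,2),z)[:,:2]*1000;print(cv2.minAreaRect(w.astype(np.float32)))
g=cv2.cvtColor(p['frame'],cv2.COLOR_RGB2GRAY)[115:235,235:365]
m=(hsv[115:235,235:365,2]>150).astype(np.uint8)
c=max(cv2.findContours(m,0,2)[0],key=cv2.contourArea).reshape(-1,2)+[235,115]
w=atz(p,c,.092)[:,:2]*1000;r=cv2.minAreaRect(w.astype(np.float32));print('deck',r)
s=sense();Tr=R.from_rotvec(s['orientation']);
print(proj(p,[[.4955,.236,.104]]))
```

```text
(280, 161, 28, 50) ((293.95513916015625, 185.6022491455078), (49.73787307739258, 26.31712532043457), 87.1375961303711)
((495.8051452636719, 238.70828247070312), (45.19709396362305, 24.071796417236328), 1.4014346599578857)
deck ((505.69281005859375, 232.429443359375), (101.74961853027344, 112.00642395019531), 1.4960445165634155)
[[296.95223585 186.3838203 ]]
```

>>> {"api": "step_arm", "payload": {
  "increments": [
    {"claw": 0, "slide": [0.257, -0.13, 0.2], "delta_rot": [0, 0, -0.035]},
    {"claw": 0, "slide": [0.257, -0.13, 0.4], "delta_rot": [0, 0, -0.035]},
    {"claw": 0, "slide": [0.257, -0.13, 0.6], "delta_rot": [0, 0, -0.035]},
    {"claw": 0, "slide": [0.257, -0.13, 0.8], "delta_rot": [0, 0, -0.035]},
    {"claw": 0, "slide": [0.257, -0.13, 0.85], "delta_rot": [0, 0, -0.035]},
    {"claw": 0, "slide": [0.257, -0.13, 0.85], "delta_rot": [0, 0, -0.035]}
  ]
}}

```text
clock: 4.18
tool_pos: [0.4951, 0.231, 0.1214]
orientation: [3.139, 0.043, -0.005]
wrist_force: [0.1, -0.2, 0.4]
gripper_width: 0.0575
grasp_force: 0.0
```

Run:
```python
from h import *
s=sense();print(s['tool_pos'],R.from_rotvec(s['orientation']).as_euler('zyx',degrees=True),s['wrist_force'],s['gripper_width'])
p=cam('wrist','w3.png')
```

```text
[0.49511823 0.23102093 0.12137068] [ -1.56172467  -0.19382402 179.89384904] [ 0.11227551 -0.23396465  0.35386222] 0.05745608398401847
```

View pics/w3.png

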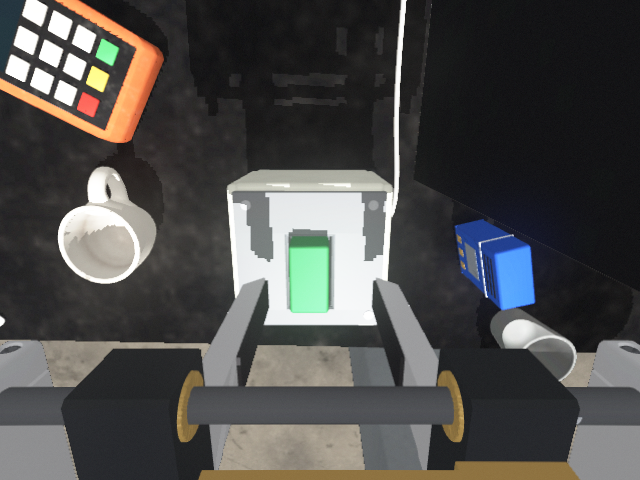

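The wrist view from above the bay shows the green cap at (289–329, 235–312), with the fingers still closing on either side. I'll let the arm settle and refine.

>>> {"api": "step_arm", "payload": {
  "increments": [
    {"claw": 0, "slide": [0, 0, 0], "delta_rot": [0, 0, 0]},
    {"claw": 0, "slide": [0, 0, 0], "delta_rot": [0, 0, 0]},
    {"claw": 0, "slide": [0, 0, 0], "delta_rot": [0, 0, 0]}
  ]
}}

```text
clock: 4.48
tool_pos: [0.4968, 0.2333, 0.1247]
orientation: [-3.141, -0.045, -0.004]
wrist_force: [-0.4, 0.2, 0.7]
gripper_width: 0.033
grasp_force: 0.0
```

```bash
cat >> h.py <<'E'
def yaw():
    x=R.from_rotvec(sense()['orientation']).as_matrix();return np.degrees(np.arctan2(x[1,0],x[0,0]))
def seg(p,lo,hi,roi,z):
    hsv=cv2.cvtColor(p['frame'],cv2.COLOR_RGB2HSV);m=np.zeros((480,640),np.uint8)
    a,b,c,d=roi;m[b:d,a:c]=cv2.inRange(hsv,lo,hi)[b:d,a:c]
    c=max(cv2.findContours(m,0,2)[0],key=cv2.contourArea)
    w=atz(p,c.reshape(-1,2),z)[:,:2]*1000;return cv2.boundingRect(c),cv2.minAreaRect(w.astype(np.float32))
E
python3 - <<'E'
from h import *
s=sense();print(s['tool_pos'],yaw(),s['wrist_force'],s['gripper_width'])
p=cam('wrist')
print(seg(p,(45,70,40),(85,255,255),(270,215,350,330),.104))
print(proj(p,[s['tool_pos'],[.4957,.2378,.104]]))
E
```

```text
[0.49676051 0.23333305 0.1246795 ] 1.6331718116465808 [-0.38456862  0.1533965   0.65900968] 0.03301365081236477
((293, 238, 40, 75), ((497.8634338378906, 238.9700469970703), (48.656063079833984, 23.854515075683594), 1.985594391822815))
[[321.83066711 292.53554371]
 [314.35722045 279.51502928]]
```

>>> {"api": "step_arm", "payload": {
  "increments": [
    {"claw": 0, "slide": [0, -0.03, 0.06], "delta_rot": [0, 0, 0]},
    {"claw": 0, "slide": [0, -0.03, 0.06], "delta_rot": [0, 0, 0]},
    {"claw": 0, "slide": [0, -0.03, 0.06], "delta_rot": [0, 0, 0]},
    {"claw": 0, "slide": [0, -0.03, 0.06], "delta_rot": [0, 0, 0]},
    {"claw": 0, "slide": [0, -0.03, 0.06], "delta_rot": [0, 0, 0]}
  ]
}}

```text
clock: 4.95
tool_pos: [0.4957, 0.2377, 0.114]
orientation: [-3.141, -0.046, 0.0]
wrist_force: [-0.3, 0.6, 0.2]
gripper_width: 0.0006
grasp_force: 0.0
```

>>> {"api": "step_arm", "payload": {
  "increments": [
    {"claw": 0, "slide": [0, 0, 0.02], "delta_rot": [0, 0, 0]},
    {"claw": 0, "slide": [0, 0, 0.02], "delta_rot": [0, 0, 0]}
  ]
}}

```text
clock: 5.12
tool_pos: [0.4956, 0.2375, 0.1106]
orientation: [3.141, 0.045, -0.0]
wrist_force: [0.5, -0.2, -0.1]
gripper_width: 0.0004
grasp_force: 0.0
```

>>> {"api": "step_arm", "payload": {
  "increments": [
    {"claw": 0, "slide": [0, 0, 0.02], "delta_rot": [0, 0, 0]},
    {"claw": 0, "slide": [0, 0, 0.035], "delta_rot": [0, 0, 0]},
    {"claw": 0, "slide": [0, 0, 0.035], "delta_rot": [0, 0, 0]}
  ]
}}

```text
clock: 5.37
tool_pos: [0.4955, 0.2375, 0.1052]
orientation: [3.141, 0.045, -0.001]
wrist_force: [-1.2, -0.3, 0.4]
gripper_width: 0.0006
grasp_force: 0.0
```

>>> {"api": "step_arm", "payload": {
  "increments": [
    {"claw": 0, "slide": [0, 0, 0.013], "delta_rot": [0, 0, 0]},
    {"claw": 0, "slide": [0, 0, 0.013], "delta_rot": [0, 0, 0]}
  ]
}}

```text
clock: 5.53
tool_pos: [0.4957, 0.2377, 0.1037]
orientation: [-3.141, -0.045, 0.0]
wrist_force: [-0.7, 0.2, 2.1]
gripper_width: 0.0005
grasp_force: 0.9
```

>>> {"api": "step_arm", "payload": {
  "increments": [
    {"claw": 0, "slide": [0, 0, 0.013], "delta_rot": [0, 0, 0]},
    {"claw": 0, "slide": [0, 0, 0.013], "delta_rot": [0, 0, 0]}
  ]
}}

```text
clock: 5.7
tool_pos: [0.4958, 0.2378, 0.1019]
orientation: [-3.141, -0.045, -0.0]
wrist_force: [-1.0, -1.1, 5.0]
gripper_width: 0.0004
grasp_force: 2.8
```

>>> {"api": "step_arm", "payload": {
  "increments": [
    {"claw": 0, "slide": [0, 0, 0.013], "delta_rot": [0, 0, 0]},
    {"claw": 0, "slide": [0, 0, 0.013], "delta_rot": [0, 0, 0]}
  ]
}}

```text
clock: 5.87
tool_pos: [0.4957, 0.2378, 0.1]
orientation: [-3.141, -0.045, -0.0]
wrist_force: [-1.7, -0.3, 6.5]
gripper_width: 0.0004
grasp_force: 2.9
```

>>> {"api": "step_arm", "payload": {
  "increments": [
    {"claw": 0, "slide": [0, 0, 0.013], "delta_rot": [0, 0, 0]},
    {"claw": 0, "slide": [0, 0, 0.013], "delta_rot": [0, 0, 0]}
  ]
}}

```text
clock: 6.03
tool_pos: [0.4958, 0.2378, 0.098]
orientation: [-3.141, -0.045, -0.0]
wrist_force: [-0.9, -0.7, 6.5]
gripper_width: 0.0008
grasp_force: 3.1
```

>>> {"api": "step_arm", "payload": {
  "increments": [
    {"claw": 0, "slide": [0, 0, 0.008], "delta_rot": [0, 0, 0]},
    {"claw": 0, "slide": [0, 0, 0.008], "delta_rot": [0, 0, 0]},
    {"claw": 0, "slide": [0, 0, 0.008], "delta_rot": [0, 0, 0]}
  ]
}}

```text
clock: 6.28
tool_pos: [0.4959, 0.2378, 0.097]
orientation: [-3.141, -0.045, -0.001]
wrist_force: [-1.6, -0.9, 6.6]
gripper_width: 0.0005
grasp_force: 3.2
```

>>> {"api": "step_arm", "payload": {
  "increments": [
    {"claw": 0, "slide": [0, 0, -0.1], "delta_rot": [0, 0, 0]},
    {"claw": 0, "slide": [0, 0, -0.25], "delta_rot": [0, 0, 0]},
    {"claw": 0.6, "slide": [0, 0, -0.4], "delta_rot": [0, 0, 0]},
    {"claw": 0.6, "slide": [0, 0, -0.4], "delta_rot": [0, 0, 0]},
    {"claw": 0.6, "slide": [0, 0, -0.4], "delta_rot": [0, 0, 0]},
    {"claw": 0.6, "slide": [0, 0, -0.4], "delta_rot": [0, 0, 0]},
    {"claw": 0.6, "slide": [0, 0, -0.4], "delta_rot": [0, 0, 0]}
  ]
}}

```text
clock: 6.87
tool_pos: [0.4953, 0.2373, 0.1558]
orientation: [3.141, 0.045, -0.002]
wrist_force: [-0.4, -0.5, -0.4]
gripper_width: 0.0304
grasp_force: 0.0
```

Run:
```python
from h import *
s=sense();print(s['tool_pos'],yaw(),s['wrist_force'],s['gripper_width'])
p=cam('wrist','w4.png')
for z in (.104,.126):print(seg(p,(45,70,40),(85,255,255),(250,200,380,360),z))
```

```text
[0.49526722 0.23729238 0.15580406] 1.6563840117610802 [-0.35980858 -0.45005358 -0.44937257] 0.03043639268858374
((301, 230, 38, 74), ((489.9352722167969, 238.7648162841797), (54.602149963378906, 25.665340423583984), 1.0654078722000122))
((301, 230, 38, 74), ((498.4681701660156, 238.94602966308594), (49.41714859008789, 23.228164672851562), 1.0654326677322388))
```

>>> {"api": "step_arm", "payload": {
  "increments": [
    {"claw": 0.6, "slide": [0, -0.007, 0], "delta_rot": [0, 0, 0]},
    {"claw": 0.6, "slide": [0, -0.007, 0.05], "delta_rot": [0, 0, 0]},
    {"claw": 0.6, "slide": [0, -0.007, 0.2], "delta_rot": [0, 0, 0]},
    {"claw": 0.6, "slide": [0, -0.007, 0.3], "delta_rot": [0, 0, 0]},
    {"claw": 0.6, "slide": [0, -0.007, 0.38], "delta_rot": [0, 0, 0]},
    {"claw": 0.6, "slide": [0, -0.007, 0.38], "delta_rot": [0, 0, 0]}
  ]
}}

```text
clock: 7.42
tool_pos: [0.4943, 0.2381, 0.097]
orientation: [3.14, 0.046, -0.006]
wrist_force: [-0.6, 0.0, 0.9]
gripper_width: 0.0563
grasp_force: 0.0
```

>>> {"api": "step_arm", "payload": {
  "grip_force": 20,
  "increments": [
    {"claw": 0, "slide": [0, 0, 0], "delta_rot": [0, 0, 0]},
    {"claw": 0, "slide": [0, 0, 0], "delta_rot": [0, 0, 0]},
    {"claw": 0, "slide": [0, 0, 0], "delta_rot": [0, 0, 0]},
    {"claw": 0, "slide": [0, 0, 0], "delta_rot": [0, 0, 0]},
    {"claw": 0, "slide": [0, 0, 0], "delta_rot": [0, 0, 0]},
    {"claw": 0, "slide": [0, 0, 0], "delta_rot": [0, 0, 0]}
  ]
}}

```text
clock: 7.92
tool_pos: [0.496, 0.2388, 0.1002]
orientation: [-3.141, -0.045, -0.001]
wrist_force: [0.1, 0.2, 1.8]
gripper_width: 0.0235
grasp_force: 20.0
```

>>> {"api": "step_arm", "payload": {
  "increments": [
    {"claw": 0, "slide": [0, 0, -0.1], "delta_rot": [0, 0, 0]},
    {"claw": 0, "slide": [0, 0, -0.3], "delta_rot": [0, 0, 0]},
    {"claw": 0, "slide": [0, 0, -0.55], "delta_rot": [0, 0, 0]},
    {"claw": 0, "slide": [0, 0, -0.8], "delta_rot": [0, 0, 0]},
    {"claw": 0, "slide": [0, 0, -0.8], "delta_rot": [0, 0, 0]}
  ]
}}

```text
clock: 8.33
tool_pos: [0.498, 0.2406, 0.2266]
orientation: [-3.138, -0.046, -0.013]
wrist_force: [1.8, 0.6, -0.9]
gripper_width: 0.0236
grasp_force: 20.0
```

>>> {"api": "step_arm", "payload": {
  "increments": [
    {"claw": 0, "slide": [-0.27, 0.25, 0], "delta_rot": [0, 0, 0]},
    {"claw": 0, "slide": [-0.27, 0.5, 0], "delta_rot": [0, 0, 0]},
    {"claw": 0, "slide": [-0.27, 0.75, 0], "delta_rot": [0, 0, 0]},
    {"claw": 0, "slide": [-0.27, 1, 0], "delta_rot": [0, 0, 0]},
    {"claw": 0, "slide": [-0.27, 1, 0], "delta_rot": [0, 0, 0]}
  ]
}}

```text
clock: 8.75
tool_pos: [0.4593, 0.0801, 0.2195]
orientation: [3.139, 0.033, -0.0]
wrist_force: [2.4, -0.4, -2.8]
gripper_width: 0.0235
grasp_force: 20.0
```

>>> {"api": "step_arm", "payload": {
  "increments": [
    {"claw": 0, "slide": [0, 0.25, 0], "delta_rot": [0, 0, 0]},
    {"claw": 0, "slide": [0, 0.5, 0], "delta_rot": [0, 0, -0.15]},
    {"claw": 0, "slide": [0, 0.75, 0], "delta_rot": [0, 0, -0.33]},
    {"claw": 0, "slide": [0, 1, 0], "delta_rot": [0, 0, -0.33]},
    {"claw": 0, "slide": [0, 1, 0], "delta_rot": [0, 0, -0.33]}
  ]
}}

```text
clock: 9.17
tool_pos: [0.4633, -0.0688, 0.2195]
orientation: [3.108, 0.448, -0.001]
wrist_force: [-0.5, -1.4, -2.3]
gripper_width: 0.0237
grasp_force: 20.0
```

Run:
```python
from h import *
s=sense();print(s['tool_pos'],yaw(),s['wrist_force'],s['gripper_width'])
p=cam('wrist','w5.png')
print(proj(p,[[.5417,-.1515,.006],[.5417,-.1515,.036],[.475,-.05,.036]]))
```

```text
[ 0.46331637 -0.06878206  0.21949133] 16.41821785309836 [-0.45023108 -1.39843581 -2.30829978] 0.023716841788548083
[[413.89695767 164.96277126]
 [421.47554059 167.48306508]
 [306.64936425 202.28486463]]
```

View pics/w5.png

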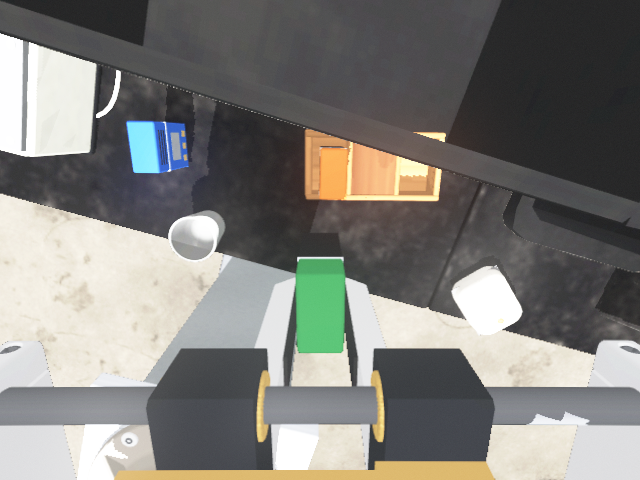

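The wrist view shows the gripped green battery, and the rack at (305–443, 131–200). The flat battery is at (333,172) and the empty right pocket at about (417,175), which matches my estimate. A thin dark rail crosses over the rack's rear. I'll approach slowly and watch the force.

>>> {"api": "step_arm", "payload": {
  "increments": [
    {"claw": 0, "slide": [-0.19, 0.25, 0], "delta_rot": [0, 0, 0]},
    {"claw": 0, "slide": [-0.19, 0.5, 0], "delta_rot": [0, 0, 0]},
    {"claw": 0, "slide": [-0.19, 0.675, 0], "delta_rot": [0, 0, 0]},
    {"claw": 0, "slide": [-0.19, 0.675, 0], "delta_rot": [0, 0, 0]}
  ]
}}

```text
clock: 9.55
tool_pos: [0.4657, -0.1723, 0.2195]
orientation: [3.109, 0.441, 0.0]
wrist_force: [-1.2, -0.3, -1.9]
gripper_width: 0.0236
grasp_force: 20.0
```

>>> {"api": "step_arm", "payload": {
  "increments": [
    {"claw": 0, "slide": [0.12, 0, 0], "delta_rot": [0, 0, 0]},
    {"claw": 0, "slide": [0.16, 0, 0], "delta_rot": [0, 0, 0]},
    {"claw": 0, "slide": [0.2, 0, 0], "delta_rot": [0, 0, 0]}
  ]
}}

```text
clock: 9.8
tool_pos: [0.4947, -0.158, 0.2196]
orientation: [-3.108, -0.452, 0.0]
wrist_force: [-0.3, -0.3, -0.9]
gripper_width: 0.0238
grasp_force: 20.0
```

Run:
```python
from h import *
s=sense();print(s['tool_pos'],yaw(),s['wrist_force'],s['gripper_width'])
p=cam('wrist','w6.png')
print('pocket pix',proj(p,[[.5417,-.1515,.006],[.5417,-.1515,.036]]))
c=p['frame'];print(ray(p,[[320,240]])[0])
```

```text
[ 0.49471644 -0.15795128  0.21956686] 16.55831920789312 [-0.31890104 -0.28668351 -0.93544159] 0.023837379625187425
pocket pix [[327.7085725  169.88775901]
 [328.2928701  172.7673393 ]]
[ 0.57555819 -0.13313194  0.39951513]
```

View pics/w6.png

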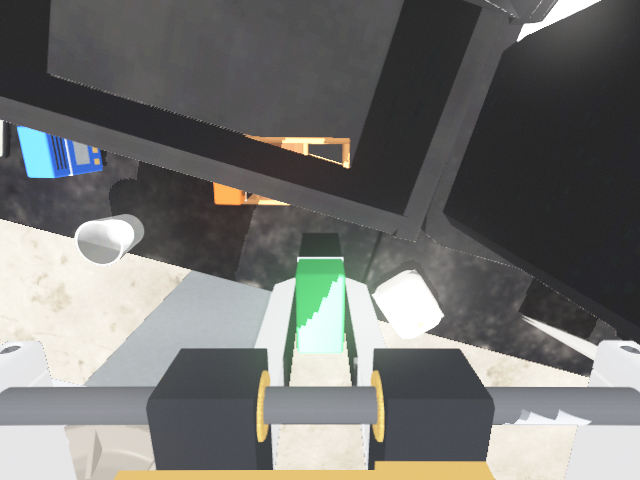

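The view looks into an open black shell. The rack's rear right (285–350, 138–168) lies inside it, and the front wall cuts across the pocket. I'll probe gently for a solid wall.

>>> {"api": "step_arm", "payload": {
  "increments": [
    {"claw": 0, "slide": [0.02, 0, 0], "delta_rot": [0, 0, 0]},
    {"claw": 0, "slide": [0.04, 0, 0], "delta_rot": [0, 0, 0]},
    {"claw": 0, "slide": [0.055, 0, 0], "delta_rot": [0, 0, 0]}
  ]
}}

```text
clock: 10.1
tool_pos: [0.502, -0.1565, 0.2198]
orientation: [3.109, 0.451, -0.0]
wrist_force: [0.1, -1.1, -2.3]
gripper_width: 0.0237
grasp_force: 20.0
```

>>> {"api": "step_arm", "payload": {
  "increments": [
    {"claw": 0, "slide": [0.02, 0, 0], "delta_rot": [0, 0, 0]},
    {"claw": 0, "slide": [0.04, 0, 0], "delta_rot": [0, 0, 0]}
  ]
}}

```text
clock: 10.27
tool_pos: [0.5079, -0.1549, 0.2198]
orientation: [3.109, 0.451, 0.0]
wrist_force: [0.3, -0.6, -2.2]
gripper_width: 0.0235
grasp_force: 20.0
```

>>> {"api": "step_arm", "payload": {
  "increments": [
    {"claw": 0, "slide": [0.02, 0, 0], "delta_rot": [0, 0, 0]},
    {"claw": 0, "slide": [0.04, 0, 0], "delta_rot": [0, 0, 0]}
  ]
}}

```text
clock: 10.43
tool_pos: [0.5138, -0.1532, 0.2198]
orientation: [-3.109, -0.451, -0.0]
wrist_force: [-0.2, -0.2, -0.7]
gripper_width: 0.0238
grasp_force: 20.0
```

>>> {"api": "step_arm", "payload": {
  "increments": [
    {"claw": 0, "slide": [0.015, 0.02, 0], "delta_rot": [0, 0, 0]},
    {"claw": 0, "slide": [0.03, 0.042, 0], "delta_rot": [0, 0, 0]}
  ]
}}

```text
clock: 10.6
tool_pos: [0.5199, -0.1581, 0.2198]
orientation: [-3.109, -0.451, -0.0]
wrist_force: [0.3, 0.4, -0.5]
gripper_width: 0.0238
grasp_force: 20.0
```

>>> {"api": "step_arm", "payload": {
  "increments": [
    {"claw": 0, "slide": [0.015, 0, 0], "delta_rot": [0, 0, 0]},
    {"claw": 0, "slide": [0.03, 0, 0], "delta_rot": [0, 0, 0]}
  ]
}}

```text
clock: 10.77
tool_pos: [0.5241, -0.157, 0.2196]
orientation: [-3.109, -0.45, 0.0]
wrist_force: [1.2, -0.0, -1.3]
gripper_width: 0.0238
grasp_force: 20.0
```

>>> {"api": "step_arm", "payload": {
  "increments": [
    {"claw": 0, "slide": [0.015, 0, 0], "delta_rot": [0, 0, 0]},
    {"claw": 0, "slide": [0.03, 0, 0], "delta_rot": [0, 0, 0]}
  ]
}}

```text
clock: 10.93
tool_pos: [0.5284, -0.1554, 0.2197]
orientation: [-3.109, -0.451, 0.0]
wrist_force: [-0.3, 0.5, -1.2]
gripper_width: 0.0236
grasp_force: 20.0
```

No contact past the wall plane, so it isn't solid there. I'll centre over the pocket and go down.

>>> {"api": "step_arm", "payload": {
  "increments": [
    {"claw": 0, "slide": [0.04, 0, 0], "delta_rot": [0, 0, 0]},
    {"claw": 0, "slide": [0.08, 0, 0], "delta_rot": [0, 0, 0]},
    {"claw": 0, "slide": [0.08, 0, 0.05], "delta_rot": [0, 0, 0]},
    {"claw": 0, "slide": [0.08, 0, 0.1], "delta_rot": [0, 0, 0]}
  ]
}}

```text
clock: 11.27
tool_pos: [0.5402, -0.1518, 0.2042]
orientation: [3.109, 0.452, 0.001]
wrist_force: [0.4, -0.2, -2.1]
gripper_width: 0.0241
grasp_force: 20.0
```

>>> {"api": "step_arm", "payload": {
  "increments": [
    {"claw": 0, "slide": [0, 0, 0.06], "delta_rot": [0, 0, 0]},
    {"claw": 0, "slide": [0, 0, 0.12], "delta_rot": [0, 0, 0]}
  ]
}}

```text
clock: 11.43
tool_pos: [0.5393, -0.1521, 0.1855]
orientation: [-3.109, -0.451, 0.001]
wrist_force: [0.5, 0.4, -1.2]
gripper_width: 0.024
grasp_force: 20.0
```

>>> {"api": "step_arm", "payload": {
  "increments": [
    {"claw": 0, "slide": [0, 0, 0.06], "delta_rot": [0, 0, 0]},
    {"claw": 0, "slide": [0, 0, 0.12], "delta_rot": [0, 0, 0]}
  ]
}}

```text
clock: 11.6
tool_pos: [0.5394, -0.1521, 0.1675]
orientation: [-3.109, -0.451, 0.001]
wrist_force: [0.2, 0.3, -1.6]
gripper_width: 0.0239
grasp_force: 20.0
```

>>> {"api": "step_arm", "payload": {
  "increments": [
    {"claw": 0, "slide": [0, 0, 0.06], "delta_rot": [0, 0, 0]},
    {"claw": 0, "slide": [0, 0, 0.12], "delta_rot": [0, 0, 0]}
  ]
}}

```text
clock: 11.77
tool_pos: [0.5396, -0.1521, 0.1497]
orientation: [-3.109, -0.451, 0.0]
wrist_force: [0.4, 0.2, -1.6]
gripper_width: 0.0237
grasp_force: 20.0
```

>>> {"api": "step_arm", "payload": {
  "increments": [
    {"claw": 0, "slide": [0, 0, 0.06], "delta_rot": [0, 0, 0]},
    {"claw": 0, "slide": [0, 0, 0.12], "delta_rot": [0, 0, 0]}
  ]
}}

```text
clock: 11.93
tool_pos: [0.5397, -0.152, 0.1318]
orientation: [-3.109, -0.451, 0.0]
wrist_force: [0.5, 0.1, -1.8]
gripper_width: 0.0236
grasp_force: 20.0
```

>>> {"api": "step_arm", "payload": {
  "increments": [
    {"claw": 0, "slide": [0, 0, 0.06], "delta_rot": [0, 0, 0]},
    {"claw": 0, "slide": [0, 0, 0.12], "delta_rot": [0, 0, 0]}
  ]
}}

```text
clock: 12.1
tool_pos: [0.5398, -0.152, 0.1139]
orientation: [-3.109, -0.451, -0.0]
wrist_force: [0.0, -0.8, -1.3]
gripper_width: 0.0239
grasp_force: 20.0
```

>>> {"api": "step_arm", "payload": {
  "increments": [
    {"claw": 0, "slide": [0, -0.013, 0.04], "delta_rot": [0, 0, 0]},
    {"claw": 0, "slide": [0, -0.013, 0.09], "delta_rot": [0, 0, 0]},
    {"claw": 0, "slide": [0, -0.013, 0.13], "delta_rot": [0, 0, 0]}
  ]
}}

```text
clock: 12.35
tool_pos: [0.5392, -0.15, 0.0945]
orientation: [-3.109, -0.451, 0.0]
wrist_force: [-0.1, 0.7, -0.9]
gripper_width: 0.0243
grasp_force: 20.0
```

>>> {"api": "step_arm", "payload": {
  "increments": [
    {"claw": 0, "slide": [0, 0, 0.04], "delta_rot": [0, 0, 0]},
    {"claw": 0, "slide": [0, 0, 0.08], "delta_rot": [0, 0, 0]}
  ]
}}

```text
clock: 12.52
tool_pos: [0.5393, -0.1502, 0.0828]
orientation: [3.109, 0.451, 0.0]
wrist_force: [-0.3, -0.7, -0.5]
gripper_width: 0.0236
grasp_force: 20.0
```

>>> {"api": "step_arm", "payload": {
  "increments": [
    {"claw": 0, "slide": [0, 0, 0.03], "delta_rot": [0, 0, 0]},
    {"claw": 0, "slide": [0, 0, 0.06], "delta_rot": [0, 0, 0]}
  ]
}}

```text
clock: 12.68
tool_pos: [0.5392, -0.1502, 0.0738]
orientation: [-3.109, -0.451, -0.0]
wrist_force: [0.5, 0.6, -1.8]
gripper_width: 0.0238
grasp_force: 20.0
```

>>> {"api": "step_arm", "payload": {
  "increments": [
    {"claw": 0, "slide": [0, 0, 0.015], "delta_rot": [0, 0, 0]},
    {"claw": 0, "slide": [0, 0, 0.03], "delta_rot": [0, 0, 0]}
  ]
}}

```text
clock: 12.85
tool_pos: [0.5392, -0.1501, 0.0695]
orientation: [-3.109, -0.451, 0.0]
wrist_force: [-0.0, -0.2, -2.6]
gripper_width: 0.024
grasp_force: 20.0
```

>>> {"api": "step_arm", "payload": {
  "increments": [
    {"claw": 0, "slide": [0, 0, 0.015], "delta_rot": [0, 0, 0]},
    {"claw": 0, "slide": [0, 0, 0.035], "delta_rot": [0, 0, 0]}
  ]
}}

```text
clock: 13.02
tool_pos: [0.5394, -0.1502, 0.0646]
orientation: [3.109, 0.451, 0.001]
wrist_force: [0.3, 0.3, -1.1]
gripper_width: 0.0238
grasp_force: 20.0
```

>>> {"api": "step_arm", "payload": {
  "increments": [
    {"claw": 0, "slide": [0, 0, 0.012], "delta_rot": [0, 0, 0]},
    {"claw": 0, "slide": [0, 0, 0.02], "delta_rot": [0, 0, 0]}
  ]
}}

```text
clock: 13.18
tool_pos: [0.54, -0.1501, 0.0621]
orientation: [3.109, 0.451, 0.002]
wrist_force: [-5.0, 2.1, 25.4]
gripper_width: 0.0241
grasp_force: 20.0
```

>>> {"api": "step_arm", "payload": {
  "increments": [
    {"claw": 0, "slide": [0, 0, -0.007], "delta_rot": [0, 0, 0]},
    {"claw": 0.55, "slide": [0, 0, -0.007], "delta_rot": [0, 0, 0]},
    {"claw": 0.55, "slide": [0, 0, -0.007], "delta_rot": [0, 0, 0]},
    {"claw": 0.55, "slide": [0, 0, -0.007], "delta_rot": [0, 0, 0]},
    {"claw": 0.55, "slide": [0, 0, -0.007], "delta_rot": [0, 0, 0]}
  ]
}}

```text
clock: 13.6
tool_pos: [0.5392, -0.1502, 0.0625]
orientation: [-3.109, -0.451, 0.0]
wrist_force: [-0.2, -0.3, -0.1]
gripper_width: 0.0473
grasp_force: 0.0
```

>>> {"api": "step_arm", "payload": {
  "increments": [
    {"claw": 0.55, "slide": [0, 0, -0.2], "delta_rot": [0, 0, 0]},
    {"claw": 0.55, "slide": [0, 0, -0.45], "delta_rot": [0, 0, 0]},
    {"claw": 0.55, "slide": [0, 0, -0.7], "delta_rot": [0, 0, 0]},
    {"claw": 0.55, "slide": [0, 0, -0.7], "delta_rot": [0, 0, 0]}
  ]
}}

```text
clock: 13.93
tool_pos: [0.5424, -0.1506, 0.1742]
orientation: [3.106, 0.45, 0.012]
wrist_force: [1.4, -1.0, -0.4]
gripper_width: 0.052
grasp_force: 0.0
```

Run:
```python
from h import *
s=sense();print(s['tool_pos'],yaw(),s['wrist_force'],s['gripper_width'])
p=cam('wrist','w7.png')
for n,q in (('wrist',p),('side',cam('side','s7.png')),('top',cam('top','t7.png'))):
    for l in ('flat_battery','charged_battery'):
        for r in recognise(l,q)[:3]: print(n,l,np.round(r['rect']),round(r['score'],2))
print(proj(p,[[.515,-.065,.086],[.54,-.15,.086]]))
for nm,lo,hi in(('o',(8,150,120),(22,255,255)),('g',(45,70,40),(85,255,255))):
  try: print(nm,seg(p,lo,hi,(100,100,400,380),.086))
  except Exception as e: print(e)
```

```text
[ 0.54236798 -0.15061193  0.17421784] 16.50365862781953 [ 1.40266629 -1.01710392 -0.42807465] 0.05197410271036956
wrist charged_battery [305. 207. 333. 240.] 0.93
side flat_battery [287. 214. 312. 243.] 0.56
side flat_battery [293. 256. 313. 279.] 0.56
side flat_battery [289. 200. 302. 218.] 0.46
side charged_battery [290. 199. 304. 220.] 0.65
top flat_battery [364. 205. 384. 234.] 0.78
top flat_battery [282. 223. 301. 244.] 0.77
top charged_battery [404. 200. 423. 226.] 0.72
[[207.87677389 248.56292354]
 [319.36774531 248.51276872]]
max() iterable argument is empty
g ((303, 218, 31, 19), ((556.5900268554688, -144.0399932861328), (14.512040138244629, 23.558582305908203), 16.385644912719727))
```

>>> {"api": "step_arm", "payload": {
  "increments": [
    {"claw": 0.7, "slide": [0, 0, -0.2], "delta_rot": [0, 0, 0]},
    {"claw": 0.7, "slide": [-0.18, -0.2, -0.2], "delta_rot": [0, 0, 0]},
    {"claw": 0.7, "slide": [-0.36, -0.4, -0.2], "delta_rot": [0, 0, 0]},
    {"claw": 0.7, "slide": [-0.36, -0.59, -0.2], "delta_rot": [0, 0, 0]},
    {"claw": 0.7, "slide": [-0.36, -0.59, -0.2], "delta_rot": [0, 0, 0]},
    {"claw": 0.7, "slide": [-0.36, -0.59, -0.2], "delta_rot": [0, 0, 0]}
  ]
}}

```text
clock: 14.88
tool_pos: [0.462, -0.0797, 0.1977]
orientation: [3.108, 0.454, 0.001]
wrist_force: [1.0, -0.4, 0.2]
gripper_width: 0.0658
grasp_force: 0.0
```

Run:
```python
from h import *
s=sense();print(s['tool_pos'],yaw(),s['wrist_force'],s['gripper_width'])
p=cam('wrist','w8.png')
print(seg(p,(8,170,120),(22,255,255),(250,100,420,300),.086))
for l in ('flat_battery',):
    for r in trace(l,p)[:3]:
        print(np.round(r['rect']),round(r['score'],2))
print(proj(p,[[.516,-.0655,.086]]))
hsv=cv2.cvtColor(p['frame'],cv2.COLOR_RGB2HSV)
a=p['frame'];u,v=proj(p,[[.516,-.0655,.086]])[0].astype(int)
for y in range(v-40,v+45,6): print(y,[tuple(int(i) for i in hsv[y,x]) for x in range(u-24,u+25,8)])
```

```text
[ 0.46201037 -0.07974625  0.1977143 ] 16.62561413404012 [ 1.01172957 -0.38943274  0.17615526] 0.06582808531013817
((312, 198, 8, 1), ((492.9241943359375, -65.5484390258789), (5.810429096221924, 0.0), 106.55574035644531))
[100. 115. 171. 166.] 0.94
[303. 140. 337. 199.] 0.8
[[323.43961559 170.94031519]]
130 [(14, 129, 206), (14, 131, 208), (14, 130, 208), (5, 57, 76), (2, 49, 78), (8, 44, 92), (10, 43, 107)]
136 [(15, 127, 233), (14, 129, 225), (15, 133, 225), (14, 131, 225), (15, 132, 226), (6, 66, 81), (6, 59, 82)]
142 [(15, 129, 232), (14, 130, 216), (12, 115, 135), (13, 119, 150), (13, 126, 184), (13, 133, 202), (13, 129, 235)]
148 [(14, 133, 223), (14, 136, 223), (17, 156, 254), (17, 154, 254), (18, 155, 254), (15, 129, 230), (13, 131, 237)]
154 [(14, 130, 225), (14, 148, 226), (17, 154, 254), (18, 157, 254), (17, 157, 254), (20, 105, 252), (13, 129, 237)]
160 [(14, 132, 224), (13, 145, 214), (17, 155, 254), (17, 158, 254), (17, 158, 254), (14, 133, 207), (13, 126, 238)]
166 [(14, 133, 224), (13, 143, 219), (17, 157, 253), (17, 157, 254), (18, 155, 253), (24, 85, 255), (13, 129, 
[... 177 characters left out ...]
7, 158, 253), (17, 158, 253), (27, 69, 255), (13, 126, 238)]
184 [(14, 131, 222), (14, 150, 230), (17, 161, 253), (17, 159, 253), (17, 159, 253), (27, 66, 255), (12, 129, 239)]
190 [(14, 133, 223), (13, 160, 229), (17, 161, 253), (17, 160, 253), (17, 160, 253), (27, 59, 255), (13, 125, 238)]
196 [(14, 131, 213), (13, 156, 237), (16, 162, 253), (17, 160, 253), (17, 161, 253), (26, 71, 255), (26, 71, 255)]
202 [(3, 80, 64), (5, 84, 67), (6, 70, 77), (6, 52, 98), (3, 55, 97), (5, 58, 97), (10, 69, 96)]
208 [(0, 64, 64), (5, 73, 70), (2, 41, 88), (6, 49, 105), (5, 56, 104), (7, 56, 95), (6, 55, 97)]
214 [(2, 55, 60), (2, 64, 68), (6, 38, 95), (8, 46, 105), (5, 47, 98), (4, 51, 104), (5, 53, 97)]
```

Run:
```python
from h import *
p=cam('wrist')
s=sense();print(s['tool_pos'],seg(p,(16,140,248),(19,180,255),(290,130,350,205),.086))
for z in(.082,.090):print(seg(p,(16,140,248),(19,180,255),(290,130,350,205),z)[1])
```

```text
[ 0.46264238 -0.08133827  0.19733378] ((307, 145, 28, 55), ((514.7314453125, -64.94871520996094), (43.21752166748047, 21.810623168945312), 15.813834190368652))
((514.3369750976562, -65.0674057006836), (43.81074905395508, 22.11001968383789), 15.813821792602539)
((515.1259155273438, -64.83003234863281), (42.624290466308594, 21.511249542236328), 15.813830375671387)
```

>>> {"api": "step_arm", "payload": {
  "increments": [
    {"claw": 0.7, "slide": [0.2, -0.005, 0], "delta_rot": [0, 0, 0]},
    {"claw": 0.7, "slide": [0.365, -0.005, 0.1], "delta_rot": [0, 0, 0]},
    {"claw": 0.7, "slide": [0.365, -0.005, 0.3], "delta_rot": [0, 0, 0]},
    {"claw": 0.7, "slide": [0.365, -0.005, 0.5], "delta_rot": [0, 0, 0]},
    {"claw": 0.7, "slide": [0.365, -0.005, 0.7], "delta_rot": [0, 0, 0]},
    {"claw": 0.7, "slide": [0.365, -0.005, 0.85], "delta_rot": [0, 0, 0]},
    {"claw": 0.7, "slide": [0.365, -0.005, 0.9], "delta_rot": [0, 0, 0]},
    {"claw": 0.7, "slide": [0.365, -0.005, 0.9], "delta_rot": [0, 0, 0]}
  ]
}}

```text
clock: 15.7
tool_pos: [0.5136, -0.0647, 0.0606]
orientation: [-3.108, -0.45, 0.006]
wrist_force: [-0.5, -0.2, 0.1]
gripper_width: 0.0659
grasp_force: 0.0
```

>>> {"api": "step_arm", "payload": {
  "grip_force": 25,
  "increments": [
    {"claw": 0, "slide": [0, 0, 0], "delta_rot": [0, 0, 0]},
    {"claw": 0, "slide": [0, 0, 0], "delta_rot": [0, 0, 0]},
    {"claw": 0, "slide": [0, 0, 0], "delta_rot": [0, 0, 0]},
    {"claw": 0, "slide": [0, 0, 0], "delta_rot": [0, 0, 0]},
    {"claw": 0, "slide": [0, 0, 0], "delta_rot": [0, 0, 0]},
    {"claw": 0, "slide": [0, 0, 0], "delta_rot": [0, 0, 0]},
    {"claw": 0, "slide": [0, 0, 0], "delta_rot": [0, 0, 0]},
    {"claw": 0, "slide": [0, 0, 0], "delta_rot": [0, 0, 0]}
  ]
}}

```text
clock: 16.37
tool_pos: [0.5147, -0.0644, 0.0629]
orientation: [3.109, 0.451, 0.001]
wrist_force: [-1.1, -0.5, 5.0]
gripper_width: 0.0234
grasp_force: 24.9
```

>>> {"api": "step_arm", "payload": {
  "increments": [
    {"claw": 0, "slide": [0, 0, -0.1], "delta_rot": [0, 0, 0]},
    {"claw": 0, "slide": [0, 0, -0.3], "delta_rot": [0, 0, 0]},
    {"claw": 0, "slide": [0, 0, -0.55], "delta_rot": [0, 0, 0]},
    {"claw": 0, "slide": [0, 0, -0.8], "delta_rot": [0, 0, 0]},
    {"claw": 0, "slide": [-0.2, 0, -1], "delta_rot": [0, 0, 0]},
    {"claw": 0, "slide": [-0.35, 0, -1], "delta_rot": [0, 0, 0]}
  ]
}}

```text
clock: 16.87
tool_pos: [0.4659, -0.0791, 0.2174]
orientation: [3.107, 0.452, 0.01]
wrist_force: [1.6, -0.9, -0.4]
gripper_width: 0.024
grasp_force: 24.9
```

>>> {"api": "step_arm", "payload": {
  "increments": [
    {"claw": 0, "slide": [0.15, -0.25, -0.05], "delta_rot": [0, 0, 0.1]},
    {"claw": 0, "slide": [0.28, -0.5, -0.05], "delta_rot": [0, 0, 0.25]},
    {"claw": 0, "slide": [0.28, -0.75, -0.05], "delta_rot": [0, 0, 0.33]},
    {"claw": 0, "slide": [0.28, -1, -0.05], "delta_rot": [0, 0, 0.33]},
    {"claw": 0, "slide": [0.28, -1, -0.05], "delta_rot": [0, 0, 0.33]}
  ]
}}

```text
clock: 17.28
tool_pos: [0.46, 0.0835, 0.2204]
orientation: [-3.139, -0.057, -0.001]
wrist_force: [0.4, -0.4, -1.5]
gripper_width: 0.0239
grasp_force: 24.9
```

>>> {"api": "step_arm", "payload": {
  "increments": [
    {"claw": 0, "slide": [0, -0.25, 0], "delta_rot": [0, 0, 0]},
    {"claw": 0, "slide": [0, -0.5, 0], "delta_rot": [0, 0, 0]},
    {"claw": 0, "slide": [0, -0.75, 0], "delta_rot": [0, 0, 0]},
    {"claw": 0, "slide": [0, -0.95, 0], "delta_rot": [0, 0, 0]},
    {"claw": 0, "slide": [0, -0.95, 0], "delta_rot": [0, 0, 0]},
    {"claw": 0, "slide": [0, -0.95, 0], "delta_rot": [0, 0, 0]}
  ]
}}

```text
clock: 17.78
tool_pos: [0.4571, 0.2205, 0.2198]
orientation: [-3.141, -0.051, 0.001]
wrist_force: [0.5, 0.1, -0.7]
gripper_width: 0.0239
grasp_force: 24.9
```

Run:
```python
from h import *
s=sense();print(s['tool_pos'],yaw(),s['wrist_force'],s['gripper_width'])
y0=yaw();d=np.array([.496,.2387,s['tool_pos'][2]])-s['tool_pos'];print(mv(d),(y0-1.65)/45)
p=cam('wrist','w9.png')
print(seg(p,(8,140,80),(22,255,255),(250,200,400,380),s['tool_pos'][2]+.023))
```

```text
[0.45711772 0.2204845  0.21980421] 1.854237350840355 [ 0.45039475  0.08406958 -0.68606649] 0.023901823306800803
[ 2.63008732e-01 -1.12985746e-01 -1.46286043e-04] 0.004538607796452333
((295, 258, 51, 93), ((460.7527160644531, 221.63937377929688), (49.75266647338867, 24.197572708129883), 1.8089786767959595))
```

>>> {"api": "step_arm", "payload": {
  "increments": [
    {"claw": 0, "slide": [0.26, -0.113, 0], "delta_rot": [0, 0, 0.005]},
    {"claw": 0, "slide": [0.26, -0.113, 0.1], "delta_rot": [0, 0, 0.005]},
    {"claw": 0, "slide": [0.26, -0.113, 0.25], "delta_rot": [0, 0, 0.005]},
    {"claw": 0, "slide": [0.26, -0.113, 0.38], "delta_rot": [0, 0, 0.005]},
    {"claw": 0, "slide": [0.26, -0.113, 0.4], "delta_rot": [0, 0, 0.005]},
    {"claw": 0, "slide": [0.26, -0.113, 0.4], "delta_rot": [0, 0, 0.005]},
    {"claw": 0, "slide": [0.26, -0.113, 0.4], "delta_rot": [0, 0, 0.005]}
  ]
}}

```text
clock: 18.42
tool_pos: [0.4967, 0.2364, 0.1609]
orientation: [-3.141, -0.038, -0.001]
wrist_force: [-0.3, 0.3, -0.3]
gripper_width: 0.0239
grasp_force: 25.0
```

Run:
```python
from h import *
s=sense();y0=yaw();print(s['tool_pos'],y0,s['wrist_force'])
print(mv(np.array([.4958,.2387,.156])-s['tool_pos']),(y0-1.65)/45)
```

```text
[0.49669049 0.23639238 0.16091467] 1.3781014528099464 [-0.34495988  0.30814661 -0.32541457]
[-0.00558224 -0.01552209  0.0327617 ] -0.006042189937556744
```

>>> {"api": "step_arm", "payload": {
  "increments": [
    {"claw": 0, "slide": [-0.005, -0.0155, 0.02], "delta_rot": [0, 0, -0.006]},
    {"claw": 0, "slide": [-0.005, -0.0155, 0.05], "delta_rot": [0, 0, -0.006]},
    {"claw": 0, "slide": [-0.005, -0.0155, 0.07], "delta_rot": [0, 0, -0.006]},
    {"claw": 0, "slide": [-0.005, -0.0155, 0.07], "delta_rot": [0, 0, -0.006]}
  ]
}}

```text
clock: 18.75
tool_pos: [0.4953, 0.2391, 0.1492]
orientation: [3.141, 0.047, -0.0]
wrist_force: [-0.9, -0.8, -1.8]
gripper_width: 0.0234
grasp_force: 25.0
```

>>> {"api": "step_arm", "payload": {
  "increments": [
    {"claw": 0, "slide": [0, 0, 0.02], "delta_rot": [0, 0, 0]},
    {"claw": 0, "slide": [0, 0, 0.04], "delta_rot": [0, 0, 0]}
  ]
}}

```text
clock: 18.92
tool_pos: [0.4956, 0.2393, 0.1435]
orientation: [-3.141, -0.046, -0.001]
wrist_force: [-0.0, -0.2, -1.2]
gripper_width: 0.0242
grasp_force: 25.0
```

>>> {"api": "step_arm", "payload": {
  "increments": [
    {"claw": 0, "slide": [0, 0, 0.015], "delta_rot": [0, 0, 0]},
    {"claw": 0, "slide": [0, 0, 0.03], "delta_rot": [0, 0, 0]}
  ]
}}

```text
clock: 19.08
tool_pos: [0.4954, 0.2392, 0.1388]
orientation: [-3.141, -0.047, 0.0]
wrist_force: [0.4, 0.4, -1.7]
gripper_width: 0.024
grasp_force: 25.0
```

>>> {"api": "step_arm", "payload": {
  "increments": [
    {"claw": 0, "slide": [0, 0, 0.03], "delta_rot": [0, 0, 0]},
    {"claw": 0, "slide": [0, 0, 0.06], "delta_rot": [0, 0, 0]}
  ]
}}

```text
clock: 19.25
tool_pos: [0.4955, 0.2393, 0.1297]
orientation: [-3.141, -0.047, -0.0]
wrist_force: [-0.2, 0.3, -0.4]
gripper_width: 0.0239
grasp_force: 25.0
```

>>> {"api": "step_arm", "payload": {
  "increments": [
    {"claw": 0, "slide": [0, 0, 0.035], "delta_rot": [0, 0, 0]},
    {"claw": 0, "slide": [0, 0, 0.07], "delta_rot": [0, 0, 0]}
  ]
}}

```text
clock: 19.42
tool_pos: [0.4954, 0.2392, 0.119]
orientation: [-3.141, -0.047, 0.0]
wrist_force: [-0.2, -0.5, -1.8]
gripper_width: 0.0235
grasp_force: 25.0
```

>>> {"api": "step_arm", "payload": {
  "increments": [
    {"claw": 0, "slide": [0, 0, 0.035], "delta_rot": [0, 0, 0]},
    {"claw": 0, "slide": [0, 0, 0.07], "delta_rot": [0, 0, 0]}
  ]
}}

```text
clock: 19.58
tool_pos: [0.4954, 0.2392, 0.1084]
orientation: [3.141, 0.047, -0.0]
wrist_force: [0.3, 0.2, -0.5]
gripper_width: 0.0236
grasp_force: 25.0
```

>>> {"api": "step_arm", "payload": {
  "increments": [
    {"claw": 0, "slide": [0, 0, 0.015], "delta_rot": [0, 0, 0]},
    {"claw": 0, "slide": [0, 0, 0.03], "delta_rot": [0, 0, 0]}
  ]
}}

```text
clock: 19.75
tool_pos: [0.4953, 0.2392, 0.1041]
orientation: [3.141, 0.047, -0.001]
wrist_force: [0.0, -1.1, 0.3]
gripper_width: 0.0239
grasp_force: 25.0
```

Nearly on the carriage. I'll release, rise and close the fingers for the push.

>>> {"api": "step_arm", "payload": {
  "increments": [
    {"claw": 0.5, "slide": [0, 0, 0], "delta_rot": [0, 0, 0]},
    {"claw": 0.5, "slide": [0, 0, 0], "delta_rot": [0, 0, 0]},
    {"claw": 0.5, "slide": [0, 0, 0], "delta_rot": [0, 0, 0]},
    {"claw": 0.5, "slide": [0, 0, -0.1], "delta_rot": [0, 0, 0]},
    {"claw": 0.5, "slide": [0, 0, -0.25], "delta_rot": [0, 0, 0]},
    {"claw": 0, "slide": [0, 0, -0.28], "delta_rot": [0, 0, 0]},
    {"claw": 0, "slide": [0, 0, -0.28], "delta_rot": [0, 0, 0]},
    {"claw": 0, "slide": [0, 0, -0.28], "delta_rot": [0, 0, 0]},
    {"claw": 0, "slide": [0, 0, -0.28], "delta_rot": [0, 0, 0]},
    {"claw": 0, "slide": [0, 0, -0.28], "delta_rot": [0, 0, 0]}
  ]
}}

```text
clock: 20.58
tool_pos: [0.495, 0.239, 0.1457]
orientation: [3.141, 0.047, -0.002]
wrist_force: [0.1, -0.1, -0.1]
gripper_width: 0.0169
grasp_force: 0.0
```

>>> {"api": "step_arm", "payload": {
  "increments": [
    {"claw": 0, "slide": [0, 0, 0.02], "delta_rot": [0, 0, 0]},
    {"claw": 0, "slide": [0, 0, 0.04], "delta_rot": [0, 0, 0]}
  ]
}}

```text
clock: 20.75
tool_pos: [0.4953, 0.2392, 0.1399]
orientation: [3.141, 0.047, -0.001]
wrist_force: [-0.5, -0.3, 0.1]
gripper_width: 0.0039
grasp_force: 0.0
```

Run:
```python
from h import *
s=sense();print(s['tool_pos'],yaw(),s['wrist_force'],s['gripper_width'])
p=cam('wrist','w10.png')
print(seg(p,(8,140,80),(22,255,255),(230,150,400,380),.1255))
```

```text
[0.49528765 0.23920365 0.13993017] 1.703751318497623 [-0.46307358 -0.25304886  0.14288609] 0.003928934554043481
((301, 238, 40, 77), ((498.3841247558594, 240.0654754638672), (48.425537109375, 23.132667541503906), 1.6433019638061523))
```

>>> {"api": "step_arm", "payload": {
  "increments": [
    {"claw": 0, "slide": [0, 0, 0.05], "delta_rot": [0, 0, 0]},
    {"claw": 0, "slide": [0, 0, 0.09], "delta_rot": [0, 0, 0]},
    {"claw": 0, "slide": [0, 0, 0.12], "delta_rot": [0, 0, 0]},
    {"claw": 0, "slide": [0, 0, 0.15], "delta_rot": [0, 0, 0]}
  ]
}}

```text
clock: 21.13
tool_pos: [0.4954, 0.2392, 0.1175]
orientation: [3.141, 0.047, -0.0]
wrist_force: [-0.1, -1.7, 6.3]
gripper_width: 0.0004
grasp_force: 3.1
```

>>> {"api": "step_arm", "payload": {
  "increments": [
    {"claw": 0, "slide": [0, 0, 0.03], "delta_rot": [0, 0, 0]},
    {"claw": 0, "slide": [0, 0, 0.06], "delta_rot": [0, 0, 0]},
    {"claw": 0, "slide": [0, 0, 0.085], "delta_rot": [0, 0, 0]},
    {"claw": 0, "slide": [0, 0, 0.105], "delta_rot": [0, 0, 0]}
  ]
}}

```text
clock: 21.47
tool_pos: [0.4956, 0.2392, 0.1022]
orientation: [3.141, 0.047, 0.0]
wrist_force: [-1.9, -2.8, 12.2]
gripper_width: 0.0003
grasp_force: 6.1
```

>>> {"api": "step_arm", "payload": {
  "increments": [
    {"claw": 0, "slide": [0, 0, 0.007], "delta_rot": [0, 0, 0]},
    {"claw": 0, "slide": [0, 0, 0.014], "delta_rot": [0, 0, 0]}
  ]
}}

```text
clock: 21.63
tool_pos: [0.4955, 0.2392, 0.1002]
orientation: [3.141, 0.047, 0.0]
wrist_force: [-1.3, -1.9, 9.5]
gripper_width: 0.0005
grasp_force: 4.6
```

>>> {"api": "step_arm", "payload": {
  "increments": [
    {"claw": 0, "slide": [0, 0, 0.007], "delta_rot": [0, 0, 0]},
    {"claw": 0, "slide": [0, 0, 0.013], "delta_rot": [0, 0, 0]},
    {"claw": 0, "slide": [0, 0, 0.013], "delta_rot": [0, 0, 0]}
  ]
}}

```text
clock: 21.88
tool_pos: [0.4955, 0.2392, 0.0981]
orientation: [3.141, 0.047, 0.0]
wrist_force: [-0.6, -1.4, 4.9]
gripper_width: 0.0002
grasp_force: 2.8
```

>>> {"api": "step_arm", "payload": {
  "increments": [
    {"claw": 0, "slide": [0, 0, 0.008], "delta_rot": [0, 0, 0]},
    {"claw": 0, "slide": [0, 0, 0.008], "delta_rot": [0, 0, 0]}
  ]
}}

```text
clock: 22.05
tool_pos: [0.4955, 0.2392, 0.0969]
orientation: [3.141, 0.047, 0.0]
wrist_force: [0.2, -1.5, 5.0]
gripper_width: 0.0003
grasp_force: 2.4
```

>>> {"api": "step_arm", "payload": {
  "increments": [
    {"claw": 0, "slide": [0, 0, 0.004], "delta_rot": [0, 0, 0]},
    {"claw": 0, "slide": [0, 0, 0.004], "delta_rot": [0, 0, 0]}
  ]
}}

```text
clock: 22.22
tool_pos: [0.4955, 0.2392, 0.0964]
orientation: [3.141, 0.047, 0.0]
wrist_force: [-0.4, -2.1, 7.0]
gripper_width: 0.0005
grasp_force: 3.1
```

>>> {"api": "step_arm", "payload": {
  "increments": [
    {"claw": 0, "slide": [0, 0, 0.004], "delta_rot": [0, 0, 0]},
    {"claw": 0, "slide": [0, 0, 0.004], "delta_rot": [0, 0, 0]}
  ]
}}

```text
clock: 22.38
tool_pos: [0.4955, 0.2392, 0.0958]
orientation: [3.141, 0.047, 0.0]
wrist_force: [-0.5, -1.6, 6.6]
gripper_width: 0.0007
grasp_force: 3.2
```

>>> {"api": "step_arm", "payload": {
  "increments": [
    {"claw": 0, "slide": [0, 0, 0.004], "delta_rot": [0, 0, 0]},
    {"claw": 0, "slide": [0, 0, 0.004], "delta_rot": [0, 0, 0]}
  ]
}}

```text
clock: 22.55
tool_pos: [0.4955, 0.2392, 0.0952]
orientation: [3.141, 0.047, 0.0]
wrist_force: [-0.1, -1.8, 6.6]
gripper_width: 0.0003
grasp_force: 3.3
```

>>> {"api": "step_arm", "payload": {
  "increments": [
    {"claw": 0, "slide": [0, 0, 0.004], "delta_rot": [0, 0, 0]},
    {"claw": 0, "slide": [0, 0, 0.004], "delta_rot": [0, 0, 0]}
  ]
}}

```text
clock: 22.72
tool_pos: [0.4956, 0.2392, 0.0948]
orientation: [3.141, 0.047, 0.001]
wrist_force: [-1.8, -2.3, 9.2]
gripper_width: 0.0007
grasp_force: 4.5
```

>>> {"api": "step_arm", "payload": {
  "increments": [
    {"claw": 0, "slide": [0, 0, 0.004], "delta_rot": [0, 0, 0]},
    {"claw": 0, "slide": [0, 0, 0.004], "delta_rot": [0, 0, 0]}
  ]
}}

```text
clock: 22.88
tool_pos: [0.4957, 0.2392, 0.0944]
orientation: [3.141, 0.046, 0.001]
wrist_force: [-3.5, -2.6, 13.3]
gripper_width: 0.0004
grasp_force: 6.6
```

The end stop is felt (13 N). I'll hold, then release.

>>> {"api": "step_arm", "payload": {
  "increments": [
    {"claw": 0, "slide": [0, 0, 0], "delta_rot": [0, 0, 0]},
    {"claw": 0, "slide": [0, 0, 0], "delta_rot": [0, 0, 0]},
    {"claw": 0, "slide": [0, 0, 0], "delta_rot": [0, 0, 0]},
    {"claw": 0, "slide": [0, 0, -0.05], "delta_rot": [0, 0, 0]},
    {"claw": 0, "slide": [0, 0, -0.15], "delta_rot": [0, 0, 0]},
    {"claw": 0, "slide": [0, 0, -0.4], "delta_rot": [0, 0, 0]},
    {"claw": 0, "slide": [0, 0, -0.65], "delta_rot": [0, 0, 0]},
    {"claw": 0, "slide": [-0.25, 0, -0.9], "delta_rot": [0, 0, 0]},
    {"claw": 0, "slide": [-0.45, 0, -0.9], "delta_rot": [0, 0, 0]}
  ]
}}

```text
clock: 23.63
tool_pos: [0.43, 0.2386, 0.2327]
orientation: [-3.138, -0.044, -0.006]
wrist_force: [0.4, 1.0, 1.8]
gripper_width: 0.0004
grasp_force: 0.0
```

Run:
```python
from h import *
s=sense();print(s['tool_pos'],s['wrist_force'],s['clock'])
p=cam('wrist','w11.png');q=cam('side');t=cam('top')
for n,x in(('side',q),('top',t)):
  for l in('espresso_cup','shot_glass','pager','charged_battery','flat_battery'):
    for r in recognise(l,x)[:3]: print(n,l,np.round(r['rect']),round(r['score'],2))
a=cv2.resize(p['frame'],(480,360));b=cv2.resize(q['frame'][180:330,240:380],(320,343),interpolation=cv2.INTER_CUBIC)
o=np.zeros((360,800,3),np.uint8);o[:,:480]=a;o[:343,480:]=b;cv2.imwrite('pics/f.png',o[:,:,::-1])
for z in (.104,.126):print(seg(p,(8,140,80),(22,255,255),(200,100,420,330),z))
```

```text
[0.42995138 0.2385842  0.23266877] [0.4193786  1.04100124 1.84010604] 23.6333
side espresso_cup [258. 346. 300. 379.] 0.78
side espresso_cup [263. 276. 322. 345.] 0.49
side shot_glass [334. 252. 354. 278.] 0.85
side shot_glass [285. 281. 307. 294.] 0.71
side pager [265. 276. 319. 343.] 0.53
side pager [336. 195. 362. 212.] 0.51
side charged_battery [281. 282. 309. 293.] 0.61
side flat_battery [283. 282. 304. 293.] 0.71
side flat_battery [292. 252. 311. 280.] 0.57
top shot_glass [308. 262. 331. 283.] 0.55
top pager [458. 246. 497. 287.] 0.92
top charged_battery [404. 199. 423. 221.] 0.83
top flat_battery [281. 218. 304. 247.] 0.62
((309, 133, 26, 44), ((497.69842529296875, 240.82327270507812), (35.659969329833984, 20.869626998901367), 1.0214258432388306))
((309, 133, 26, 44), ((498.8262634277344, 240.84884643554688), (33.120643615722656, 19.38353729248047), 1.0214084386825562))
```

View pics/f.png

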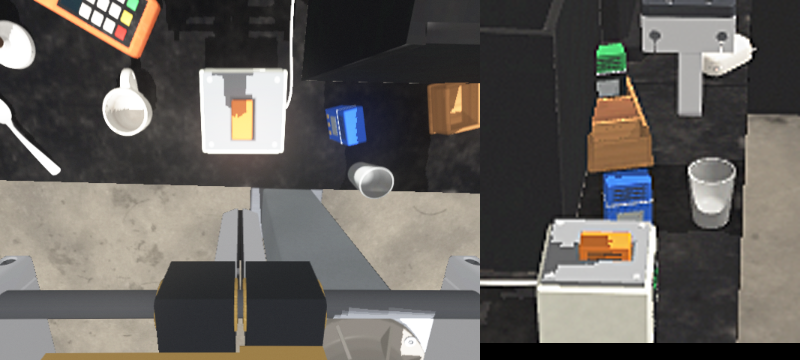

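The orange cap sits low in the bay at (605,245), at the same height the green one had at the start, so it is locked. The green battery stands in the rack's far pocket at (610,65). The cup, glass and pager have not moved.

```bash
python3 -c "
from station import *
print(job_done())"
```

```text
the job is handed in; nothing more can be done
None
```

The job is handed in: the charged battery stands in the rack's right pocket, the flat battery is held down by the catch in the bay (highest push reading about 13 N), and the cup, glass and pager are where they were.

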